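# Crank the stock lift level and shelve the carton

### The arm

A 6-joint arm with a two-finger parallel gripper is mounted at the origin on the work surface. World frame = base frame: x ahead of the robot, y to its left, z up, the work surface at z = 0. Lengths are in mm, angles in degrees, forces in N, time in s.
With the tool pointing down it reaches from about 375 to 975 mm from the base axis. Payload 3.8 kg.
Tool frame: the origin (TCP) lies between the finger pads; the fingertips stand 22 mm ahead of it and the grasp point (between the pads) lies 3 mm ahead of it; z points along the fingers, y is the direction in which the jaws open and shut (so a half turn about z gives the same grasp; the last joint's range is limited). The gripper opens to 85 mm and grips with 20 to 120 N. Pads are 22 mm wide; open, the fingers measure 114 mm over their backs; the gripper's body (76 mm by 85 mm) begins 54 mm behind the grasp point. The pads swing forward as they close: fully open they stand 13 mm farther back than shut.
Start: joints at [71.855, 15.12, 91.902, -0, 72.978, -2.114], TCP at [186.408, 648.745, 253.28] pointing down, gripper open.
Joint ranges: [-150.88, 150.88], [-54.13, 125.18], [17.81, 147.31], [-75.09, 255.09], [0, 152.58], [-146.25, 146.25]. Speed limits (degrees/s): [147.25, 147.25, 180, 180, 180, 180].

### API

Orientations are given as [roll, pitch, yaw] about the fixed x, y, z axes, in that order (R = Rz(yaw) Ry(pitch) Rx(roll)).
In Python, from cell import ctrl, eyes gives the robot as it stands.
- The arm moves only by the tool send_rows, never from a script. Its argument "moves" is a list of rows, each a list of 5 numbers: the opening, from 0 (shut) to 1 (fully open), then the shift along the tool's x, y, z in m, then the turn about the tool's z in degrees. In form: [[fingers, dx, dy, dz, spin], ...]. A call has 1 to 20 rows; each row is the pose to reach, as a shift and turn from the pose measured when the call began, along the tool's axes at that moment; what a row does not reach only later rows make up. A row lasts 1/8 s, in which the tool goes at most 62.5 mm and 10.7 degrees, less where a joint would pass 70% of its speed; a pose out of reach is approached as far as the arm can. A call with a gripper value outside its range is refused whole. The fingers move at their own pace and stop on an object; "grip_force" is the grip in N (left out, the last holds). Time passes only in rows, so rows that repeat a pose let the fingers close. It gives the time, the measured TCP pose, the force and the opening at its end, in the units of the state.
- ctrl.sense(): the state, without advancing time (a new reading comes with each control period).
- eyes.read_camera(name): name is "scene" or "top" or "wrist"; returns (picture, depth): 420x560x3 uint8, red, green, blue; 420x560 float32, mm along the optical axis (not along the pixel's ray), 0 where there is no reading.
- eyes.camera_info(name): a dict with "fov_y" (degrees; the focal length in pixels is half the picture's height over the tangent of half this angle, whatever the lens; pixels are square), "cx", "cy" (the principal point, pixels), "rvec" (rotation vector, rad) and "tvec" (3), from world to camera coordinates, as OpenCV has them; the wrist camera has in their place "T_tool_cam" (4x4, takes a point from camera to tool coordinates, whose origin is the TCP and whose axes are the flange's). Camera axes: x right, y down, z forward; pixel columns grow to the right and rows downward; lengths in mm; the calibration is good to about 2 mm. A picture is of the moment at which its call begins: read the wrist's pose just before it. camera_info takes no time and is no camera call.
- ctrl.close_job(): hands the job in, once; it reports no verdict.
The state is a dict: "clock": time; "q": joint angles; "joint_vel": joint speeds; "tau": joint torques, N m; "tool_pos": TCP position; "ee_rot": TCP orientation; "contact_force": force on the tool from outside, world axes, zero at the start; "torque": the same for the moment, N m; "opening": finger opening in mm.
Only numpy, scipy, OpenCV 4.12 (cv2) and the standard library are available. Lean on these libraries where they do the work, as an engineer would, in place of code of your own. Each camera call takes 0.05 s, during which the arm holds its last target. There are 200 camera calls.

### The job

Turn the lift's three-spoke handwheel until the platform, with the carton on it, is level with the shelf beside it. Then slide the carton across so that it stands wholly on the shelf, upright and roughly square to it, without shifting the box already there or disturbing anything else, and let go.

Things in the scene. Friction and masses are not known exactly. Their poses are not given: they have to be found in the camera images.
- lift: fixed hand-cranked lift with a grey base; origin on the table under the platform's centre. Its +y axis points from the platform to the shelf, -y to the handwheel, +x (away from the robot) to two 18 mm guide columns 118 mm from the centre, with a cross-bar on top 214 mm high.
- guard_edge (a point): middle of the straight near edge (top face) of a fixed flat clear guard plate with grey rims, 3 mm thick, 128 mm above the table, that covers the far half of the handwheel: the edge runs 100 mm to either side along the lift's y, 19 mm to the +x side of the wheel's axis, and the plate goes on 95 mm to +x. The wheel can be reached from above only on the robot's side of this edge.
- handwheel (a joint): turn of the handwheel, rad: 0 at the start, grows clockwise seen from above. Clockwise raises the platform by 42 mm per full turn, counter-clockwise lowers it. Stiff (about 0.22 to 0.3 N m, 4 to 5 N at a radius of 65 mm), barely coasts, stays where it is left. Its spokes can be pushed sideways or gripped.
- wheel_hub (a point): centre of the handwheel on its vertical axis, at the height of the spokes' centre line, 100 mm above the table. It lies 220 mm from the platform's centre along the lift's -y. Hub 44 mm across, its top 18 mm above this point. Below the spokes stands a round 80 mm wide pedestal, top 60 mm above the table.
- spoke_tip (a point): centre of the 20 mm black ball at the end of one of the wheel's three identical spokes, 85 mm from the axis; moves with the wheel. Spokes are level round steel bars 12 mm thick, 120 degrees apart.
- platform_top (a point): centre of the top face of the lift's aluminium platform, 150 mm (lift x) by 140 mm (lift y), 8 mm thick; rises with the handwheel and starts 70 mm above the table.
- shelf_top (a point): centre of the top face of the grey shelf deck, 240 mm (x) by 260 mm (y), axes as the lift's; fixed, 115 to 150 mm above the table, on four legs. Towards the platform the deck ends 130 mm to -y of this point (the last 15 mm eased down by 2 mm); from there a sloped lip goes about 12 mm out and 4 mm down, leaving a gap of about 6 mm to the platform.
- carton: loose closed cardboard carton, 100 mm (x) by 110 mm (y) by 65 mm high, 0.25 to 0.5 kg, origin at the centre of its underside; starts on the platform, its y axis roughly along the lift's y. Too wide to be gripped; push it.
- shelf_box: loose cardboard box already on the far (+y) part of the shelf, 170 mm (x) by 70 mm (y) by 100 mm high, 0.9 kg, origin at the centre of its underside, near y = +90 mm of the shelf's top centre; leave it where it is
- tape_roll: bystander: clear roll of tape standing flat, 90 mm across, 48 mm high, origin at the centre of its underside
- screwdriver: bystander: screwdriver lying on the table
- stapler: bystander: black stapler 130 mm long, 50 mm high
- mug: bystander: white mug 80 mm across, 95 mm high
There are look-alikes about, which are no part of the job. What is shaped like the carton but blue, green or red is not meant.

How it is judged (in metres and radians):
On the way:
1. the platform stands still, level with the shelf (within 5 mm), with the carton still on it (z of platform_top in the frame of shelf_top between -0.005 and 0.005 m and velocity of joint handwheel between -0.15 and 0.15 rad/s and y of carton in the frame of platform_top below 0.04 m and z of carton in the frame of platform_top between -0.006 and 0.006 m), for 0.3 s.
At the end, for the whole second after the job is handed in: The carton rests on the shelf deck (within 4 mm of its height), upright (within 0.06 rad), square to it within 0.35 rad, at rest, with its centre within 65 mm of the deck's centre in x and no nearer than 52 mm to the deck's platform-side edge in y, so that it stands wholly on the deck (y of carton in the frame of shelf_top between -0.078 and 0.08 m and x of carton in the frame of shelf_top between -0.065 and 0.065 m and z of carton in the frame of shelf_top between -0.004 and 0.004 m and angle between carton's own z axis and vertical below 0.06 rad and angle between the y axis of carton and the y axis of shelf_top, either way round below 0.35 rad and linear speed of carton below 0.01 m/s); the robot touches nothing.
It fails at once if the box already on the shelf is shifted by more than 15 mm (distance of shelf_box from where it was at the start of the episode above 0.015 m).
It fails at once if the carton is tipped by more than 0.4 rad (angle between carton's own z axis and vertical above 0.4 rad).
It fails at once if a bystander is moved by more than 30 mm (distance of any of tape_roll, screwdriver, stapler, mug from where it was at the start of the episode above 0.03 m).
It also fails if it takes over 72 s, if anything falls off the work surface, if the arm or the gripper's body presses on something with over 40 N, if the wrist force passes 120 N, or if a joint passes its speed limit or range.

## Working session

There is one attempt and no reset: what is moved stays moved. The work goes in short steps, Python scripts to look and compute and a tool call to move; the robot and the scene stay as the last step left them, time stands still between calls to the robot, and variables do not carry over. Pictures are saved under pics/ and viewed, about 8 in all and at most 12, crops included, and the job is handed in when it is done.

Besides the shell and the picture viewer there is one more tool, called as name(argument=value, ...), one argument or row to a line, values as JSON. send_rows: Moves the arm, as the interface text tells. Its arguments: {"type":"object","properties":{"moves":{"type":"array","items":{"type":"array","items":{"type":"number"}}},"grip_force":{"type":"number"}},"required":["moves"]}

```bash
ls; mkdir -p pics; cat > h.py <<'E'
import numpy as np, cv2
from cell import ctrl, eyes
from scipy.spatial.transform import Rotation as R
def cam(n,st=None):
    i=eyes.camera_info(n); f=210/np.tan(np.radians(i['fov_y'])/2)
    if n=='wrist':
        T=np.array(i['T_tool_cam'],float); W=np.eye(4)
        W[:3,:3]=R.from_euler('xyz',st['ee_rot'],degrees=True).as_matrix(); W[:3,3]=st['tool_pos']; M=W@T
    else:
        r=cv2.Rodrigues(np.array(i['rvec'],float))[0]; M=np.eye(4); M[:3,:3]=r.T; M[:3,3]=-r.T@np.array(i['tvec'],float).ravel()
    return f,i['cx'],i['cy'],M
def ray(c,u,v,z):
    f,cx,cy,M=c; d=M[:3,:3]@np.array([(u-cx)/f,(v-cy)/f,1]); o=M[:3,3]; return o+d*(z-o[2])/d[2]
def cloud(c,D):
    f,cx,cy,M=c; v,u=np.mgrid[:D.shape[0],:D.shape[1]]
    P=np.stack([(u-cx)/f*D,(v-cy)/f*D,D],-1)@M[:3,:3].T+M[:3,3]; P[D<=0]=np.nan; return P
def proj(c,p):
    f,cx,cy,M=c; q=M[:3,:3].T@(np.array(p,float)-M[:3,3]); return q[:2]/q[2]*f+[cx,cy]
def shot(n):
    st=ctrl.sense(); im,D=eyes.read_camera(n); return im,D,cam(n,st),st
E
python3 - <<'E'
from h import *
print(ctrl.sense())
for n in('scene','top','wrist'):
    im,D,c,st=shot(n); cv2.imwrite(f'pics/{n}0.png',im[...,::-1]); np.savez(f'{n}0.npz',im=im,D=D); print(n,c[0],c[1:3],c[3].round(2).tolist(),eyes.camera_info(n))
E
```

```text
pics
{'clock': 0.0, 'q': array([ 7.18545601e+01,  1.51703733e+01,  9.19815467e+01,  2.30828841e-05,
        7.29778242e+01, -2.11305504e+00]), 'joint_vel': array([ 0.05656707,  0.06473357, -0.0322753 ,  0.00094663,  0.04904782,
       -0.01293678]), 'tau': array([-3.35367531e-04, -5.15115988e+01, -3.67305315e+01, -3.70197859e-04,
        1.30731976e-02, -6.92691238e-07]), 'tool_pos': array([186.19660179, 648.09712254, 251.94493244]), 'ee_rot': array([-1.79870345e+02, -4.80588873e-03,  1.63967603e+02]), 'contact_force': array([-0.87541327,  0.7463785 ,  0.4934297 ]), 'torque': array([ 0.05125613, -0.00276454, -0.00475697]), 'opening': 85.42705131099288}
scene 421.0462973234482 (279.6758873265454, 215.53626128677828) [[0.26, 0.59, -0.77, 1424.22], [0.97, -0.14, 0.22, -272.83], [0.02, -0.8, -0.6, 858.31], [0.0, 0.0, 0.0, 1.0]] {'fov_y': 53.0161420406034, 'cx': 279.6758873265454, 'cy': 215.53626128677828, 'rvec': array([ 1.82242757,  1.4135157 , -0.68008154]), 'tvec': array([-124.79647571, -185.98390676, 1670.13895474])}
top 486.1750055441953 (276.4556948270045, 210.3330003718272) [[0.04
[... 212 characters left out ...]
-2.05704   ,  0.24653464]), 'tvec': array([ -46.16306401,  508.0017034 , 1378.89258722])}
wrist 327.42624276175115 (273.1561561612447, 206.90690790085247) [[0.28, 0.92, 0.29, 111.46], [0.96, -0.26, -0.09, 669.14], [-0.0, 0.31, -0.95, 372.34], [0.0, 0.0, 0.0, 1.0]] {'fov_y': 65.34944965046964, 'cx': 273.1561561612447, 'cy': 206.90690790085247, 'T_tool_cam': array([[ 1.02548490e-04, -9.52046496e-01, -3.05953360e-01,
         7.76620335e+01],
       [ 9.99999305e-01, -2.61688942e-04,  1.14948389e-03,
        -7.07899607e-01],
       [-1.17442673e-03, -3.05953265e-01,  9.52045808e-01,
        -1.20251751e+02],
       [ 0.00000000e+00,  0.00000000e+00,  0.00000000e+00,
         1.00000000e+00]])}
```

View pics/top0.png

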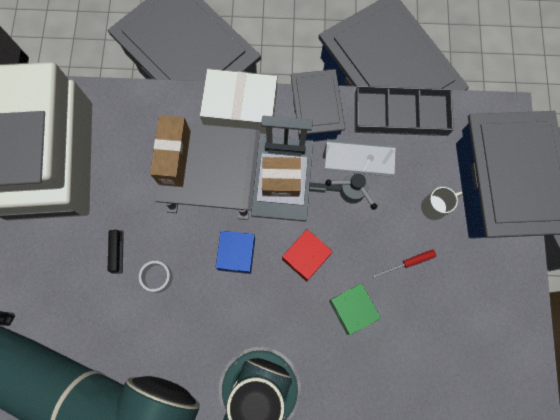

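View pics/scene0.png

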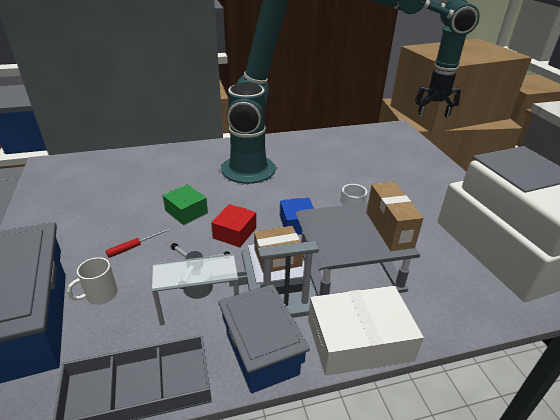

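Top view: the carton is brown with a white tape strip, at (282,176) on the platform. The shelf is at (205,165) with shelf_box at (170,150). The wheel hub is at (357,183) with balls at (328,182) and (374,206), and the guard is at (360,158).
Look-alikes for the carton: blue (236,252), red (307,254), green (355,309), shelf_box (170,150), white box (240,97). I choose (282,176).

```bash
python3 - <<'E'
from h import *
z=np.load('top0.npz'); im,D=z['im'],z['D']; c=cam('top'); P=cloud(c,D)
for n,(u,v) in dict(cart=(282,165),cart2=(282,190),plat=(282,202),shelf=(215,165),shelf2=(190,195),shelf3=(245,140),sbox=(170,130),hub=(357,181),b1=(328,182),b2=(374,206),guard=(360,150),table=(300,300),blue=(236,252)).items(): print(n,im[v,u],P[v,u].round(1))
# shelf plane
m=(P[...,2]>105)&(P[...,2]<160); m[:, :150]=0; m[:,262:]=0; m[:125]=0;m[215:]=0
zs=np.median(P[m][:,2]); print('shelf z',zs)
def rect(m,name):
    m=cv2.morphologyEx(m.astype(np.uint8),cv2.MORPH_OPEN,np.ones((3,3)))
    n,l,s,ce=cv2.connectedComponentsWithStats(m); k=1+np.argmax(s[1:,4]); q=P[l==k]; 
    r=cv2.minAreaRect(q[:,:2].astype(np.float32)); print(name,s[k],r,np.median(q[:,2])); return l==k
ms=rect(m&(abs(P[...,2]-zs)<6),'shelf')
b=im.astype(int)
br=np.zeros(D.shape,bool); br[145:200,255:305]=1
rect(br&(P[...,2]>110),'carton top')
br[:]=0; br[105:200,145:195]=1
rect(br&(P[...,2]>zs+50),'shelfbox top')
br[:]=0; br[140:220,250:315]=1
rect(br&(abs(P[...,2]-72)<8),'plat')
# ball blobs
dk=(im.max(2)<40); dk[:170]=0; dk[:,:318]=0; dk[215:]=0; dk[:,385:]=0
n,l,s,ce=cv2.connectedComponentsWithStats(dk.astype(np.uint8))
for k in range(1,n):
    if s[k,4]>8: print(s[k],ce[k],ray(c,*ce[k],100).round(1),ray(c,*ce[k],118).round(1))
cv2.imwrite('pics/crop1.png',cv2.resize(im[90:225,140:400,::-1],None,fx=3,fy=3,interpolation=cv2.INTER_CUBIC))
E
```

```text
cart [147 120  87] [623.7 -38.5 140.1]
cart2 [123  99  70] [551.5 -41.1 133.6]
plat [162 163 172] [533.3 -42.7  68.5]
shelf [121 122 126] [618.4 153.3 134.4]
shelf2 [124 125 128] [525.5 216.9 139.4]
shelf3 [119 121 123] [696.4  71.1 138.1]
sbox [142 116  84] [677.  265.4 240.1]
hub [57 61 65] [ 591.3 -256.3  117.1]
b1 [42 42 40] [ 586.6 -173.3  112.3]
b2 [39 39 40] [ 522.3 -307.3  103.5]
guard [186 190 194] [ 680.8 -262.7  131.9]
table [114 114 120] [ 254.  -106.6   -1.4]
blue [ 73 111 193] [379.7  84.8  67.5]
shelf z 139.52696237069563
shelf [ 155  125  103   85 5574] ((617.9926147460938, 174.81240844726562), (268.26953125, 243.4602508544922), 86.43966674804688) 139.59717403594323
carton top [ 262  157   39   37 1381] ((598.550048828125, -36.48429870605469), (102.50439453125, 109.1268081665039), 1.5503652095794678) 135.3525254825206
shelfbox top [ 150  115   38   67 1932] ((634.4288940429688, 268.7581787109375), (71.95709228515625, 173.2522430419922), 86.57810974121094) 239.178217671644
plat [257 157  50  48 536] ((604.7950439453125, -40.45912170410156), (138.40518188476562, 151.15133666992188), 86.93983459472656) 70.56830300761033
[326 180   5   6  26] [327.92307692 182.61538462] [ 588.5 -174.3  100. ] [ 583.  -172.5  118. ]
[351 183   9   6  19] [353.89473684 186.52631579] [ 579.5 -250.   100. ] [ 574.1 -247.2  118. ]
[371 204   6   5  21] [373.28571429 206.04761905] [ 523.  -305.9  100. ] [ 518.4 -302.3  118. ]
```

View pics/crop1.png

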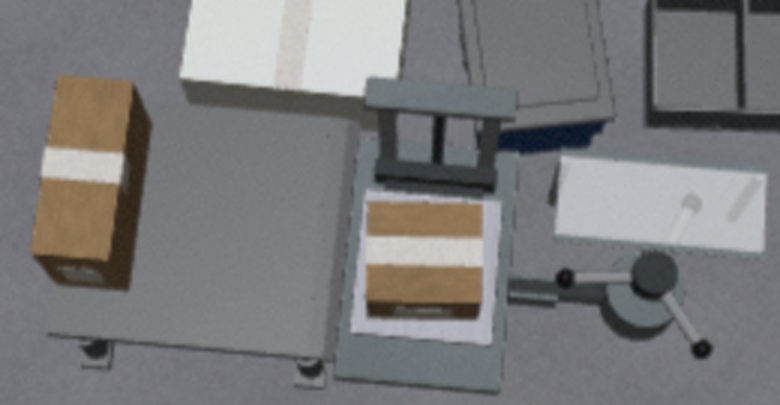

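Crop: the carton on the platform sits around (425,260), the hub at (655,272), balls at (565,278) and (702,348), and the third spoke is under the guard at (740,200). The lift is yawed about -3.3°, the hub is at about (593,-259), and the platform has to rise about 69 mm (591°). I'll crank with shut fingers in strokes of about 120° on the robot's side.

send_rows(
  moves=[
    [0, -0.366, -0.392, 0, -12.7],
    [0, -0.366, -0.392, 0, -12.7],
    [0, -0.366, -0.392, 0, -12.7],
    [0, -0.366, -0.392, 0, -12.7],
    [0, -0.366, -0.392, 0, -12.7],
    [0, -0.366, -0.392, 0, -12.7],
    [0, -0.366, -0.392, 0, -12.7],
    [0, -0.366, -0.392, 0, -12.7],
    [0, -0.633, -0.824, 0, -12.7],
    [0, -0.633, -0.824, 0, -12.7],
    [0, -0.633, -0.824, 0, -12.7],
    [0, -0.633, -0.824, 0, -12.7],
    [0, -0.633, -0.824, 0, -12.7],
    [0, -0.633, -0.824, 0, -12.7],
    [0, -0.633, -0.824, 0, -12.7],
    [0, -0.633, -0.824, 0, -12.7],
    [0, -0.633, -0.824, 0, -12.7],
    [0, -0.633, -0.824, 0, -12.7],
    [0, -0.633, -0.824, 0, -12.7],
    [0, -0.633, -0.824, 0, -12.7],
  ],
)

```text
clock: 2.65
tool_pos: [566.8, -317.1, 253.6]
ee_rot: [-179.9, -0.1, 176.7]
contact_force: [0.6, 0.5, 0.4]
opening: 0.1
```

```bash
python3 - <<'E'
from h import *
im,D,c,st=shot('wrist'); cv2.imwrite('pics/w1.png',im[...,::-1]); np.savez('w1.npz',im=im,D=D,M=c[3]); print(st['clock'],st['tool_pos'],st['ee_rot'],st['opening'])
for n,p in dict(hub=(593,-259,118),b1=(588.5,-174.3,100),b2=(523,-306,100)).items(): print(n,proj(c,p))
E
```

```text
2.65 [ 566.81769194 -317.1209192   253.57075807] [-1.79934333e+02 -5.22373790e-02  1.76738877e+02] 0.09104651111588423
hub [345.01607323 227.95309297]
b1 [437.09861807 210.63603609]
b2 [284.4165826  144.23293437]
```

View pics/w1.png

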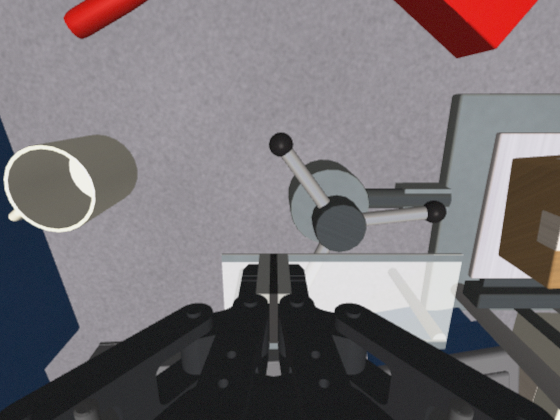

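The wrist view matches the predictions: hub at (340,222), balls at (281,145) and (435,211), guard edge at row 256, mug clear at (60,190). First stroke.

send_rows(
  moves=[
    [0, 0, 0, 0.06, 0],
    [0, 0, 0, 0.12, 0],
    [0, 0, 0, 0.146, 0],
    [0, 0, 0, 0.146, 0],
    [0, 0.0097, 0.0032, 0.146, 0],
    [0, 0.0232, 0.0135, 0.146, 0],
    [0, 0.0335, 0.027, 0.146, 0],
    [0, 0.04, 0.0427, 0.146, 0],
    [0, 0.0422, 0.0595, 0.146, 0],
    [0, 0.04, 0.0763, 0.146, 0],
    [0, 0.0335, 0.092, 0.146, 0],
    [0, 0.0232, 0.1055, 0.146, 0],
    [0, 0.0097, 0.1158, 0.146, 0],
    [0, -0.006, 0.1223, 0.146, 0],
    [0, -0.0138, 0.1239, 0.146, 0],
    [0, -0.0138, 0.1239, 0.146, 0],
  ],
)

```text
clock: 4.7
tool_pos: [588.8, -194.6, 109.5]
ee_rot: [-179.9, 0.2, 176.8]
contact_force: [0.4, -0.2, 0.3]
opening: 0.3
```

send_rows(
  moves=[
    [0, 0, 0, -0.06, 0],
    [0, 0, 0, -0.09, 0],
    [0, 0.008, -0.06, -0.09, 0],
    [0, 0.013, -0.124, -0.09, 0],
    [0, 0.013, -0.124, -0.09, 0],
    [0, 0.013, -0.124, -0.09, 0],
  ],
)

```text
clock: 5.45
tool_pos: [568.6, -317.7, 200.3]
ee_rot: [-179.9, 0.2, 176.7]
contact_force: [0.3, 0.6, 0.4]
opening: -0.5
```

```bash
cat > m.py <<'E'
from h import *
H=np.array([593,-259.]); a=np.radians(3.3); A=np.array([[np.cos(a),-np.sin(a)],[np.sin(a),np.cos(a)]]) # rows lx,ly
def look(tag,view=0):
    im,D,c,st=shot('wrist'); cv2.imwrite(f'pics/{tag}.png',im[...,::-1])
    print('tcp',st['clock'],st['tool_pos'].round(1),st['ee_rot'].round(1),'local',(A@(st['tool_pos'][:2]-H)).round(1),st['contact_force'].round(1))
    dk=(im.max(2)<50).astype(np.uint8); n,l,s,ce=cv2.connectedComponentsWithStats(dk)
    for k in range(1,n):
        if 60<s[k,4]<2500:
            p=A@(ray(c,*ce[k],100)[:2]-H); r=np.hypot(*p)
            if 75<r<95: print('ball',ce[k].round(),'r',r.round(1),'ang',np.degrees(np.arctan2(p[1],p[0])).round(1)%360, s[k,4])
    P=cloud(c,D); L=(P[...,:2]-H)@A.T
    L=L-[0,220]
    m=(abs(L[...,1])<90)&(L[...,0]<-56)&(L[...,0]>-72)&(P[...,2]>60)&(L[...,1]>-68); print('platform z (strip)',np.nanmedian(P[m][:,2]) if m.any() else None,m.sum())
    return im,P,L
E
python3 -c "
from m import *
look('w2')"
```

```text
tcp 5.45 [ 568.6 -317.7  200.3] [-179.9    0.2  176.7] local [-21. -60.] [0.3 0.6 0.4]
ball [312. 134.] r 85.9 ang 204.2 584
ball [465. 258.] r 83.6 ang 81.1 434
platform z (strip) None 0
```

send_rows(
  moves=[
    [0, 0, 0, 0.06, 0],
    [0, 0, 0, 0.091, 0],
    [0, 0.008, 0.003, 0.091, 0],
    [0, 0.0232, 0.0135, 0.091, 0],
    [0, 0.0335, 0.027, 0.091, 0],
    [0, 0.04, 0.0427, 0.091, 0],
    [0, 0.0422, 0.0595, 0.091, 0],
    [0, 0.04, 0.0763, 0.091, 0],
    [0, 0.0335, 0.092, 0.091, 0],
    [0, 0.0232, 0.1055, 0.091, 0],
    [0, 0.0097, 0.1158, 0.091, 0],
    [0, -0.006, 0.1223, 0.091, 0],
    [0, -0.012, 0.1239, 0.091, 0],
    [0, -0.012, 0.1239, 0.091, 0],
    [0, -0.012, 0.1239, 0.03, 0],
    [0, -0.012, 0.1239, 0, 0],
    [0, -0.004, 0.06, 0, 0],
    [0, 0.0, 0.0, 0, 0],
    [0, 0, 0, 0, 0],
    [0, 0, 0, 0, 0],
  ],
)

```text
clock: 8.0
tool_pos: [568.6, -316.8, 200.5]
ee_rot: [-179.9, 0.3, 176.7]
contact_force: [0.4, 0.4, 0.1]
opening: -0.3
```

```bash
python3 -c "
from m import *
look('w3')
im,D,c,st=shot('top'); P=cloud(c,D)
L=(P[...,:2]-H)@A.T-[0,220]
for b in ((-72,-58,'plat near strip'),(-40,30,'carton')):
    m=(abs(L[...,1])<45)&(L[...,0]>b[0])&(L[...,0]<b[1])&(P[...,2]>60); print(b[2],np.nanmedian(P[m][:,2]),m.sum())
"
```

```text
tcp 8.0 [ 568.6 -316.8  200.5] [-179.9    0.3  176.7] local [-21.  -59.1] [0.4 0.4 0.1]
ball [309. 134.] r 85.9 ang 204.7 583
ball [464. 257.] r 83.6 ang 81.6 436
ball [251. 270.] r 80.1 ang 286.3 130
platform z (strip) None 0
plat near strip 101.35325778281799 187
carton 165.38057638233636 774
```

send_rows(
  moves=[
    [0, 0, 0, 0.06, 0],
    [0, 0, 0, 0.091, 0],
    [0, 0.008, 0.003, 0.091, 0],
    [0, 0.0232, 0.0135, 0.091, 0],
    [0, 0.0335, 0.027, 0.091, 0],
    [0, 0.04, 0.0427, 0.091, 0],
    [0, 0.0422, 0.0595, 0.091, 0],
    [0, 0.04, 0.0763, 0.091, 0],
    [0, 0.0335, 0.092, 0.091, 0],
    [0, 0.0232, 0.1055, 0.091, 0],
    [0, 0.0097, 0.1158, 0.091, 0],
    [0, -0.006, 0.1223, 0.091, 0],
    [0, -0.012, 0.1239, 0.091, 0],
    [0, -0.012, 0.1239, 0.091, 0],
    [0, -0.012, 0.1239, 0.03, 0],
    [0, -0.012, 0.1239, 0, 0],
    [0, -0.004, 0.06, 0, 0],
    [0, 0.0, 0.0, 0, 0],
    [0, 0, 0, 0, 0],
    [0, 0, 0, 0, 0],
  ],
)

```text
clock: 10.6
tool_pos: [568.8, -315.7, 200.5]
ee_rot: [-180.0, 0.3, 176.7]
contact_force: [-0.3, 0.6, 0.6]
opening: -0.2
```

send_rows(
  moves=[
    [0, 0, 0, 0.06, 0],
    [0, 0, 0, 0.091, 0],
    [0, 0.008, 0.003, 0.091, 0],
    [0, 0.0232, 0.0135, 0.091, 0],
    [0, 0.0335, 0.027, 0.091, 0],
    [0, 0.04, 0.0427, 0.091, 0],
    [0, 0.0422, 0.0595, 0.091, 0],
    [0, 0.04, 0.0763, 0.091, 0],
    [0, 0.0335, 0.092, 0.091, 0],
    [0, 0.0232, 0.1055, 0.091, 0],
    [0, 0.0097, 0.1158, 0.091, 0],
    [0, -0.006, 0.1223, 0.091, 0],
    [0, -0.012, 0.1239, 0.091, 0],
    [0, -0.012, 0.1239, 0.091, 0],
    [0, -0.012, 0.1239, 0.03, 0],
    [0, -0.012, 0.1239, 0, 0],
    [0, -0.004, 0.06, 0, 0],
    [0, 0.0, 0.0, 0, 0],
    [0, 0, 0, 0, 0],
    [0, 0, 0, 0, 0],
  ],
)

```text
clock: 13.1
tool_pos: [568.7, -315.6, 201.0]
ee_rot: [180.0, 0.3, 176.6]
contact_force: [0.4, -0.8, 0.6]
opening: 0.0
```

```bash
cat > t.py <<'E'
from m import *
look('w4')
im,D,c,st=shot('top'); P=cloud(c,D); cv2.imwrite('pics/t4.png',im[...,::-1])
L=(P[...,:2]-H)@A.T-[0,220]
for x0,x1,y0,y1,z0,n in ((-72,-60,-45,45,60,'plat near strip'),(-40,30,-40,40,60,'carton'),(-100,100,105,250,60,'shelf'),(-60,60,290,330,180,'sbox')):
    m=(L[...,1]>y0)&(L[...,1]<y1)&(L[...,0]>x0)&(L[...,0]<x1)&(P[...,2]>z0); print(n,np.nanmedian(P[m][:,2]),m.sum())
m=(abs(L[...,0])<75)&(L[...,1]>-80)&(L[...,1]<240)&(P[...,2]>np.nanmedian(P[m][:,2])*0+170)&(P[...,2]<215)
q=L[m]; r=cv2.minAreaRect(q.astype(np.float32)); print('carton rect local to platform',r,len(q))
E
python3 t.py
```

```text
tcp 13.1 [ 568.7 -315.6  201. ] [180.    0.3 176.6] local [-21. -58.] [ 0.4 -0.8  0.6]
ball [308. 133.] r 85.9 ang 204.5 585
ball [462. 257.] r 83.7 ang 81.5 434
ball [251. 270.] r 79.1 ang 286.9 130
platform z (strip) None 0
plat near strip 129.0208055133553 130
carton 193.2797169035141 713
shelf 139.59967217513656 3382
sbox 240.137219633496 644
carton rect local to platform ((-6.512779235839844, 2.9361114501953125), (102.8505859375, 109.99603271484375), 4.401604175567627) 1493
```

send_rows(
  moves=[
    [0, 0, 0, 0.06, 0],
    [0, 0, 0, 0.091, 0],
    [0, 0.008, 0.003, 0.091, 0],
    [0, 0.0232, 0.0125, 0.091, 0],
    [0, 0.0335, 0.026, 0.091, 0],
    [0, 0.04, 0.0417, 0.091, 0],
    [0, 0.0422, 0.0585, 0.091, 0],
    [0, 0.04, 0.0753, 0.091, 0],
    [0, 0.0335, 0.091, 0.091, 0],
    [0, 0.0232, 0.1045, 0.091, 0],
    [0, 0.0115, 0.1143, 0.091, 0],
    [0, 0.0115, 0.1143, 0.091, 0],
    [0, 0.0115, 0.1143, 0.091, 0],
    [0, 0.0115, 0.1143, 0.03, 0],
    [0, 0.0115, 0.1143, -0.03, 0],
    [0, 0.006, 0.06, -0.045, 0],
    [0, 0.0, 0.0, -0.05, 0],
    [0, 0, 0, -0.05, 0],
  ],
)

```text
clock: 15.45
tool_pos: [568.5, -318.8, 252.3]
ee_rot: [-179.9, 0.5, 176.5]
contact_force: [-0.0, 0.4, 0.7]
opening: -0.2
```

```bash
python3 t.py
```

```text
tcp 15.45 [ 568.5 -318.8  252.3] [-179.9    0.5  176.5] local [-21.  -61.1] [-0.   0.4  0.7]
ball [277. 144.] r 86.7 ang 222.3 348
ball [439. 201.] r 83.6 ang 100.6 319
ball [273. 274.] r 84.0 ang 312.2 288
platform z (strip) None 0
plat near strip 140.40318910648375 130
carton 205.1788283356434 721
shelf 139.75349194720002 3379
sbox 240.12077290991772 642
carton rect local to platform ((-7.350940704345703, 3.0568695068359375), (102.04508209228516, 109.11244201660156), 5.090154647827148) 1561
```

The platform reads 140.3 against the shelf's 139.7, so it is level, with the carton still centred. Now I'll go behind the carton with the jaws partly open and turned across the push.

send_rows(
  moves=[
    [0.65, -0.005, 0.05, 0, 10],
    [0.65, -0.01, 0.1, 0, 20],
    [0.65, -0.014, 0.15, 0, 30],
    [0.65, -0.014, 0.198, 0, 40],
    [0.65, -0.014, 0.198, 0, 50],
    [0.65, -0.014, 0.198, 0, 60],
    [0.65, -0.014, 0.198, 0, 70],
    [0.65, -0.014, 0.198, 0, 80],
    [0.65, -0.014, 0.198, 0, 90],
    [0.65, -0.014, 0.198, 0, 90],
    [0.65, -0.014, 0.198, 0, 90],
    [0.65, -0.014, 0.198, 0.04, 90],
    [0.65, -0.014, 0.198, 0.08, 90],
    [0.65, -0.014, 0.198, 0.08, 90],
  ],
)

```text
clock: 17.3
tool_pos: [590.8, -117.1, 167.0]
ee_rot: [-179.8, -0.1, 86.8]
contact_force: [-0.3, -1.1, 0.4]
opening: 55.2
```

```bash
python3 -c "
from m import *
look('w5'); 
im,D,c,st=shot('scene'); cv2.imwrite('pics/s5.png',cv2.resize(im[170:330,150:440,::-1],None,fx=2.7,fy=2.7,interpolation=cv2.INTER_CUBIC)); print(st['q'].round(1),st['opening'])"
```

```text
tcp 17.3 [ 590.8 -117.1  167. ] [-1.798e+02 -1.000e-01  8.680e+01] local [-10.4 141.5] [-0.3 -1.1  0.4]
ball [267. 319.] r 81.3 ang 100.2 719
platform z (strip) 217.2891661874185 4436
[-1.360e+01  1.120e+01  1.058e+02  1.000e-01  6.290e+01 -1.040e+01] 55.26505139712691
```

View pics/s5.png

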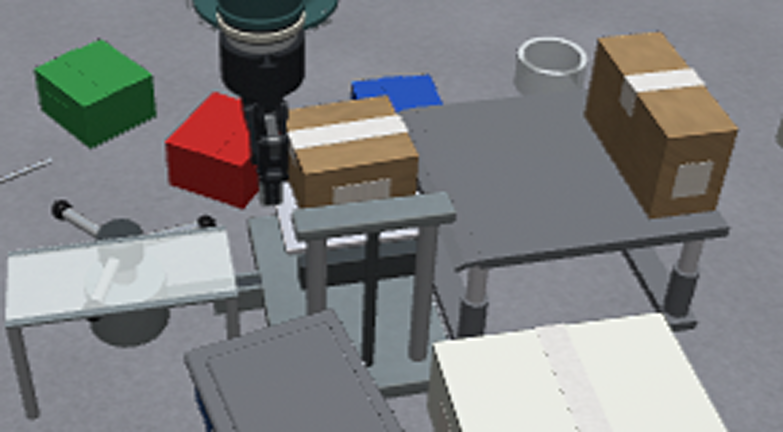

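Scene crop: the fingers stand at (270,150), just behind the carton (350,150). The platform is flush with the shelf and the path is clear. Push.

send_rows(
  moves=[
    [0.65, 0.01, 0.003, -0.004, 0],
    [0.65, 0.02, 0.003, -0.004, 0],
    [0.65, 0.03, 0.003, -0.004, 0],
    [0.65, 0.04, 0.003, -0.004, 0],
    [0.65, 0.05, 0.003, -0.004, 0],
    [0.65, 0.06, 0.003, -0.004, 0],
    [0.65, 0.07, 0.003, -0.004, 0],
    [0.65, 0.08, 0.003, -0.004, 0],
    [0.65, 0.09, 0.003, -0.004, 0],
    [0.65, 0.1, 0.003, -0.004, 0],
    [0.65, 0.11, 0.003, -0.004, 0],
    [0.65, 0.12, 0.003, -0.004, 0],
    [0.65, 0.13, 0.003, -0.004, 0],
    [0.65, 0.14, 0.003, -0.004, 0],
    [0.65, 0.15, 0.003, -0.004, 0],
    [0.65, 0.16, 0.003, -0.004, 0],
    [0.65, 0.165, 0.003, -0.004, 0],
    [0.65, 0.165, 0.003, -0.004, 0],
  ],
)

```text
clock: 19.65
tool_pos: [606.8, 47.3, 175.9]
ee_rot: [179.7, -0.1, 86.7]
contact_force: [0.4, 0.2, 0.7]
opening: 55.5
```

```bash
python3 t.py
```

```text
tcp 19.65 [606.8  47.3 175.9] [ 1.797e+02 -1.000e-01  8.670e+01] local [ -3.9 306.5] [0.4 0.2 0.7]
platform z (strip) 215.31168259582188 903
plat near strip 141.65279433390265 151
carton 141.64999462959906 882
shelf 207.3744166796032 2243
sbox 240.14714460573737 646
carton rect local to platform ((-6.463397979736328, 173.04518127441406), (100.29821014404297, 80.71734619140625), 0.5241333246231079) 329
```

View pics/t4.png

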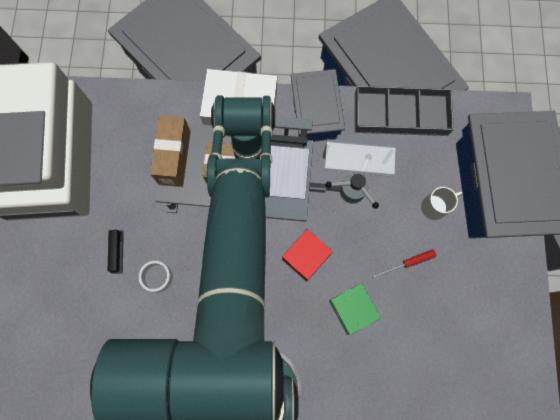

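Top view: the arm is over the carton, which now sits on the shelf near (218,160), with its front 60+ mm short of shelf_box (170,150). I'll push 24 mm more, then back off and lift.

send_rows(
  moves=[
    [0.65, 0.008, 0, 0, 0],
    [0.65, 0.016, 0, 0, 0],
    [0.65, 0.024, 0, 0, 0],
    [0.65, 0.024, 0, 0, 0],
    [0.65, 0.024, 0, 0, 0],
    [0.65, -0.01, 0, 0, 0],
    [0.65, -0.05, 0, 0, 0],
    [0.65, -0.05, 0, -0.05, 0],
    [0.65, -0.08, 0, -0.1, 0],
    [0.65, -0.2, 0, -0.12, 0],
    [0.65, -0.26, 0, -0.12, 0],
    [0.65, -0.32, 0, -0.12, 0],
    [0.65, -0.32, 0, -0.12, 0],
    [0.65, -0.32, 0, -0.12, 0],
  ],
)

```text
clock: 21.5
tool_pos: [587.1, -276.8, 295.5]
ee_rot: [179.7, -0.0, 86.4]
contact_force: [0.0, 0.9, 0.3]
opening: 55.4
```

```bash
python3 t.py; python3 - <<'E'
from h import *
im=cv2.imread('pics/t4.png'); cv2.imwrite('pics/t6.png',cv2.resize(im[60:300,80:480],None,fx=2,fy=2))
E
```

```text
tcp 21.5 [ 587.1 -276.8  295.5] [179.7  -0.   86.4] local [ -4.9 -18.1] [0.  0.9 0.3]
ball [260.  77.] r 82.6 ang 100.1 310
ball [213. 223.] r 87.2 ang 222.3 191
platform z (strip) None 0
plat near strip 139.98564663974742 130
carton 139.91890933185778 656
shelf 148.74394378654324 3383
sbox 239.9205554315355 636
carton rect local to platform ((-6.811855316162109, 182.57752990722656), (112.4952392578125, 103.10916137695312), 89.75020599365234) 1585
```

View pics/t6.png

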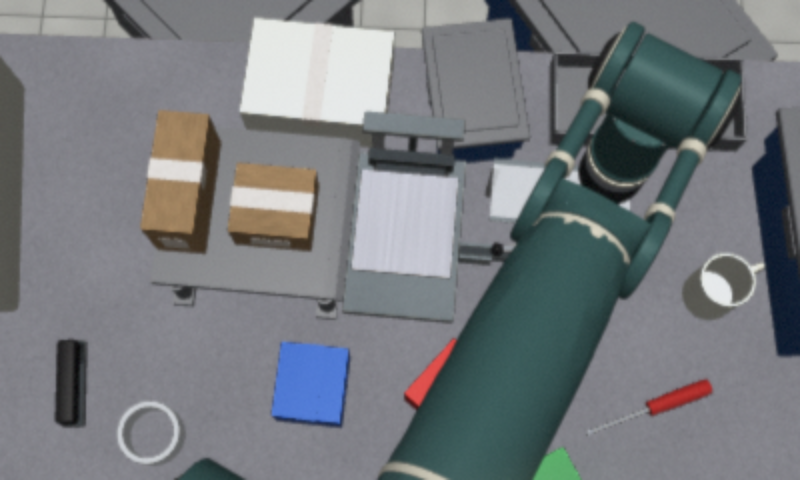

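The carton (272,205) stands square and wholly on the deck, about y -35 and x -7 in the shelf frame. shelf_box (178,180) is clear of it and the arm is free. Handing in.

```bash
python3 -c "
from cell import ctrl
print(ctrl.close_job())"
```

```text
the job is handed in; nothing more can be done
None
```

I cranked the lift level with the shelf, slid the carton onto the deck and handed the job in at about 21.6 s of the 72 s. The hand-in itself reports no verdict.

- **Lift:** Five strokes of the shut fingers on the wheel's robot-side spokes raised the platform. The top camera then read it at 140.3 mm against 139.7 mm for the shelf, with the carton still centred on it.
- **Carton:** I pushed it across with the jaws partly open. It ended about 35 mm short of the deck's centre in y and 7 mm to the near side in x. It is square to the shelf within about 1°, and lies flat on the deck in the top view.
- **Surroundings:** In the last top view, shelf_box looked unmoved, with about 40 mm clear of the carton. The bystanders also looked unmoved, but I judged both by eye and did not measure displacement.
- **Arm:** It ended 295 mm up, touching nothing.
- **Checks that failed:** The wrist-camera platform height gave no usable value, so I relied on the top camera. No other checks failed or disagreed.

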